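# Load the inlay panel into the gluing press

## Robot

A 7-joint arm with a two-finger parallel gripper is mounted at the origin on the work surface. World frame = base frame: x ahead of the robot, y to its left, z up, the work surface at z = 0. Lengths are in m, angles in rad, forces in N, time in s.
With the tool pointing down it reaches from about 0.425 to 1.025 m from the base axis. Payload 9.4 kg.
Tool frame: the origin (TCP) lies midway between the tips of the shut fingers; the grasp point (between the pads) lies 19 mm behind it; z points along the fingers, y is the line along which they close (so a half turn about z gives the same grasp; the last joint's range is limited). The gripper opens to 93 mm and grips with 3 to 60 N. Pads are 15 mm wide; open, the fingers measure 128 mm over their backs; the gripper's body (75 mm by 188 mm) begins 65 mm behind the grasp point.
Start: joints at [-1.352, 0.599, -0.003, 1.599, 0.002, 0.943, -0.08], TCP at [0.211, 0.694, 0.219] pointing down, gripper open.
Joint ranges: [-2.57, 2.57], [-0.35, 1.97], [-1.29, 1.29], [0.11, 2.56], [-1.05, 4.19], [0.11, 1.86], [-2.63, 2.63]. Speed limits (rad/s): [2.22, 2.22, 3.01, 3.01, 3.14, 3.14, 3.14].

## Interface

Orientations are given as a unit quaternion [x, y, z, w].
In Python, from station import r gives the robot as it stands. The module is installed in compiled form; this text tells all that it offers.
- The arm moves only by the tool send_rows, never from a script. Its argument "steps" is a list of rows, each an object with "linear": the shift along the world's x, y, z in mm, a list of three; "angular": the turn, a rotation vector about the world's x, y, z in degrees, a list of three. In form: [{"linear": [x, y, z], "angular": [rx, ry, rz]}, ...]. A call has 1 to 12 rows; each row is the pose to reach, as a shift and turn from the pose commanded when the call began; what a row does not reach only later rows make up. A row lasts 1/8 s, in which the tool goes at most 62.5 mm and 10.7 degrees, less where a joint would pass 70% of its speed; a pose out of reach is approached as far as the arm can. A call with a gripper value outside its range is refused whole. "claw" is the opening in per cent of the stroke, from 0 (shut) to 100 (fully open), set as the call begins (left out, the last holds). The fingers move at their own pace and stop on an object; "squeeze" is the grip in N (left out, the last holds). Time passes only in rows, so rows that repeat a pose let the fingers close. It gives the time, the measured TCP pose, the force, the opening and the grip force at its end, in the units of the state.
- r.read_state(): the state, without advancing time (a new reading comes with each control period).
- r.get_image(name): name is "scene" or "top"; returns a dict with "img" (384x512x3 uint8, blue, green, red), "mtx" (3x3 intrinsics, pixels), "distortion" ([k1, k2, p1, p2, k3] as OpenCV has them; the pictures are not rectified), "world_to_cam" (4x4, takes a point from world to camera coordinates). Camera axes: x right, y down, z forward; pixel columns grow to the right and rows downward; lengths in m; the calibration is good to about 2 mm. A picture is of the moment at which its call begins. There is no depth.
- r.sign_off(): hands the job in; it is judged then, once.
Trained networks look in a picture, given as the dict that the camera call returned (one of the last four; its "shot" number tells which), for a name from the list of things; names that differ only in an ending like _2 or _b are one class to them, and where a whole thing is asked for, a point or a joint stands for the part that bears it (a point fixed in the world has none). Each returns a list of dicts, best first, with "score" (0 to 1); they miss things now and then, are a little off and sometimes report something else, mostly with a low value. They report only what shows in the picture. A call takes as long as a camera call. They do not tell look-alikes from the thing itself.
- r.spot_in(target, picture): "at" ([column, row] as shares, 0 to 1, of the picture: columns of its width, rows of its height, amid what is visible of it).
- r.regions_of(target, picture): "region" (384x512 bool, what is visible of it) and "at" ([column, row] as shares, 0 to 1, of the picture: columns of its width, rows of its height, amid what is visible of it).
- r.spot_point(target, picture): "at" ([column, row] as shares, 0 to 1, of the picture: columns of its width, rows of its height: a listed point, or the origin of a listed thing).
The state is a dict: "time_s": time; "q": joint angles; "qvel": joint speeds; "tau": joint torques, N m; "eef_pos": TCP position; "tcp_rot": TCP orientation; "wrist_force": force on the tool from outside, world axes, zero at the start; "wrist_torque": the same for the moment, N m; "gripper_width": finger opening in m; "grasp_force": force on a finger pad.
Only numpy, scipy, OpenCV 4.12 (cv2) and the standard library are available. Lean on these libraries where they do the work, as an engineer would, in place of code of your own. Each camera call takes 0.05 s, during which the arm holds its last target. There are 200 camera calls.

## Task

With your fingertips, push the inlay panel across the marble slab and under the raised plate of the little gluing press, until its slate backing rests squarely against both the guide rail along the side and the brass stop at the far end. Push only on the edges of the slate: the marble face just lies loose on it and must not be touched or shifted, and the panel must stay flat on the slab, never lifted, tipped or knocked against the press plate. Leave the jar, the honing stone and the stone block where they stand.

Things in the scene. Friction and masses are not known exactly. Their poses are not given: they have to be found in the camera images.
- press: Bench gluing press, fixed; nothing on it is to be operated. Origin: centre of the underside of its dark marble slab, 520 (x) x 290 (y) x 20 mm thick, lying on the bench. The panel is slid along +x of this frame, between two steel pillars (20 mm diameter, feet 34 mm) at x = 90, y = -82 and +82 mm.
- rail (a point): Middle of the top edge of the guide rail's guiding face (axes as press). Aluminium rail along x, 430 mm long, 12 mm wide, 10 mm high above the slab top. Its guiding face looks to +y and lies at y = -50 mm of press, from x = -245 to +185 mm.
- stop (a point): Middle of the top edge of the brass end stop's face (axes as press). The bar is 10 mm high above the slab top; its face looks to -x and lies at x = +170 mm of press, from y = -62 to +50 mm.
- crosshead (a point): Centre of the top of the green crosshead, a bar 40 (x) x 210 (y) x 24 mm, 50 to 74 mm above the slab top (axes as press). Pillar nuts reach 87 mm above the slab top; the screw's tommy bar lies along y above this point, 130 mm long over its balls, at 122 mm above the slab top.
- plate: Raised steel pressure plate of the press with its screw, fixed to it. Same origin and axes as press. The plate is 90 (x) x 80 (y) x 12 mm, centred at x = 90, y = 0 mm, its underside 24 mm above the slab top, so the 18 mm high panel passes with 6 mm of headroom.
- seat (a point): Point on the slab top (20 mm above the bench) exactly under the press screw; axes as press. With the slate against guide rail and end stop, the slate's origin lies at this point and its axes are parallel to these.
- slate: Blue-grey slate backing of the inlay panel, 160 (x) x 100 (y) x 12 mm, about 0.5 kg, loose, lying flat on the slab outside the press. Origin: centre of its underside; x along its long side. It starts turned less than 0.3 rad from the press's x axis, its +x end towards the press, about 10 mm or more off the guide rail.
- face: White marble face with inlaid flowers, 136 (x) x 76 (y) x 6 mm, about 0.17 kg, lying loose on the slate with a rim of about 12 mm of slate showing all round. Origin: centre of its underside.
- jar: Bystander: amber glass jar with a black cap, 44 mm diameter, 55 mm high, on the slab beyond the guide rail. Origin: centre of its underside.
- hone: Bystander: two-layer honing stone, 100 (x) x 36 (y) x 22 mm, on the slab beyond the guide rail. Origin: centre of its underside.
- block: Bystander: upright grey stone block, 46 x 46 x 85 mm high, on the slab past the press on the side away from the rail. Origin: centre of its underside.
Not all that is in view belongs to the job. What is meant by the slate is not orange, and is the larger of those in its own colour.

How it is judged:
By the outcome, as a careful person would: the job done as asked, in the order asked, and still so for the second after the job is handed in, with the robot touching nothing.
It also fails if it takes over 53 s, if anything falls off the work surface, if the arm or the gripper's body presses on something with over 40 N, if the wrist force passes 120 N, or if a joint passes its speed limit or range.

## Working session

There is one attempt and no reset: what is moved stays moved. The work goes in short steps, Python scripts to look and compute and a tool call to move; the robot and the scene stay as the last step left them, time stands still between calls to the robot, and variables do not carry over. Pictures are saved under pics/ and viewed, at most 10 in all, crops included, and the job is handed in when it is done.

Besides the shell and the picture viewer there is one more tool, called after "Request:" by a JSON object that holds its "fn" and its "kwargs", one argument or row to a line. send_rows: Moves the arm, as the interface text tells. Its arguments: {"type":"object","properties":{"steps":{"type":"array"},"claw":{"type":"number"},"squeeze":{"type":"number"}},"required":["steps"]}

```bash
mkdir -p pics; cat > h.py <<'E'
import numpy as np, cv2
from station import r
def ray(im,px):
    p=cv2.undistortPoints(np.array([[px]],float),np.array(im["mtx"]),np.array(im["distortion"]))[0,0]
    M=np.array(im["world_to_cam"]);R=M[:3,:3];t=M[:3,3]
    return -R.T@t, R.T@np.array([p[0],p[1],1])
def onz(im,px,z):
    c,d=ray(im,px);return c+d*(z-c[2])/d[2]
def proj(im,P):
    M=np.array(im["world_to_cam"])
    return cv2.projectPoints(np.array(P,float).reshape(-1,1,3),cv2.Rodrigues(M[:3,:3])[0],M[:3,3],np.array(im["mtx"]),np.array(im["distortion"]))[0][:,0]
E
python3 - <<'E'
from h import *
ims={n:r.get_image(n) for n in("scene","top")}
cv2.imwrite("pics/a.png",ims["top"]["img"]);cv2.imwrite("pics/b.png",ims["scene"]["img"])
S=np.array([512,384])
Z=dict(press=0,rail=.03,stop=.03,crosshead=.094,seat=.02,slate=.02,face=.032,jar=.02,hone=.02,block=.02,plate=0)
for n,im in ims.items():
  for k,z in Z.items():
    print(n,k,[(round(d["score"],2),(np.array(d["at"])*S).round(1).tolist(),onz(im,np.array(d["at"])*S,z).round(4).tolist()) for d in r.spot_point(k,im)[:3]])
print({k:np.round(v,3).tolist() if k!="time_s" else v for k,v in r.read_state().items()})
E
```

```text
scene press [(0.88, [212.0, 237.0], [0.6302, -0.0969, 0.0])]
scene rail [(0.85, [195.1, 236.1], [0.6667, -0.1203, 0.03])]
scene stop [(0.86, [265.9, 269.0], [0.663, 0.0805, 0.03])]
scene crosshead [(0.63, [241.1, 230.7], [0.6366, -0.001, 0.094]), (0.3, [192.1, 193.1], [0.5947, -0.173, 0.094])]
scene seat [(0.59, [243.1, 250.5], [0.6383, 0.0033, 0.02])]
scene slate [(0.87, [254.6, 169.6], [0.3669, -0.1194, 0.02]), (0.73, [191.1, 194.5], [0.5469, -0.2236, 0.02]), (0.59, [222.7, 125.8], [0.2247, -0.3285, 0.02])]
scene face [(0.83, [190.7, 191.9], [0.5478, -0.2223, 0.032])]
scene jar [(0.9, [183.7, 246.5], [0.702, -0.1314, 0.02])]
scene hone [(0.66, [143.1, 222.7], [0.6948, -0.2727, 0.02])]
scene block [(0.78, [292.4, 239.1], [0.5466, 0.0937, 0.02])]
scene plate [(0.82, [214.6, 239.1], [0.6325, -0.0872, 0.0])]
top press [(0.78, [268.9, 148.0], [0.621, -0.0915, 0.0])]
top rail [(0.78, [279.7, 126.8], [0.687, -0.1288, 0.03]), (0.75, [320.0, 125.1], [0.6904, -0.2669, 0.03]), (0.51, [282.5, 119.6], [0.7124, -0.1393, 0.03])]
top stop [(0.87, [220.1, 135.9], [0.6588, 0.0747, 0.03])]
top crossh
[... 241 characters left out ...]
], [0.3532, -0.1327, 0.02])]
top face [(0.91, [306.2, 162.2], [0.5611, -0.2134, 0.032])]
top jar [(0.72, [284.7, 118.4], [0.7199, -0.148, 0.02])]
top hone [(0.74, [319.8, 124.2], [0.6968, -0.2682, 0.02])]
top block [(0.5, [214.0, 167.1], [0.5532, 0.097, 0.02])]
top plate [(0.69, [270.8, 145.2], [0.6309, -0.0983, 0.0])]
{'time_s': 1.2, 'q': [-1.352, 0.599, -0.002, 1.599, 0.002, 0.943, -0.08], 'qvel': [-0.001, 0.0, 0.0, 0.0, 0.0, -0.001, -0.0], 'tau': [0.0, -76.483, 1.497, -25.273, -0.052, 0.011, 0.0], 'eef_pos': [0.211, 0.693, 0.219], 'tcp_rot': [0.147, 0.989, -0.0, 0.0], 'wrist_force': [0.175, -0.207, 0.262], 'wrist_torque': [0.003, 0.009, -0.045], 'grasp_force': 0.0, 'gripper_width': 0.093}
```

View pics/a.png

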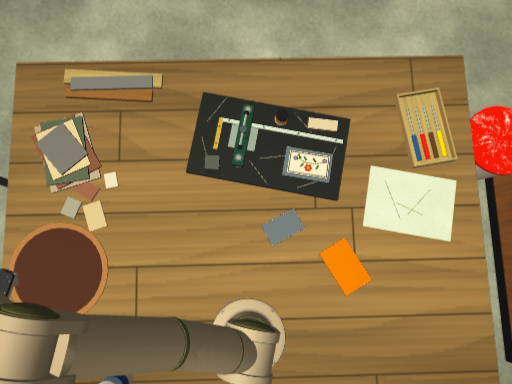

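View pics/b.png

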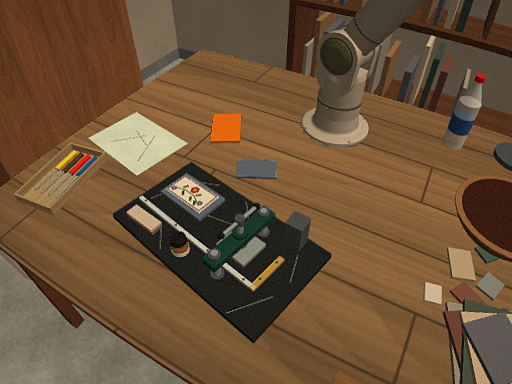

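Candidates for the slate: panel with the white face on the slab at top (305,163), bare blue-grey piece at (284,225), orange piece at (344,265). I choose the one under the face; it is larger than the bare grey one and not orange. Next I fit the poses precisely and check with a crop.

```bash
cat > fit.py <<'E'
from h import *
from scipy.optimize import least_squares
def rect(p,x0,x1,y0,y1,z,n=0):
    c,s=np.cos(p[2]),np.sin(p[2]);q=np.array([[x0,y0],[x1,y0],[x1,y1],[x0,y1]])
    q=q@np.array([[c,s],[-s,c]])+p[:2];return np.c_[q,np.full(4,z)]
def sd(pts,poly): # unsigned distance to polygon edges
    poly=poly.astype(np.float32).reshape(-1,1,2)
    return np.array([cv2.pointPolygonTest(poly,(float(a),float(b)),True) for a,b in pts])
def slatemask(im):
    m=[d for d in r.regions_of("slate",im)]
    return m
def grab():
    return {n:r.get_image(n) for n in("top","scene")}
def contour_of(mask):
    cs,_=cv2.findContours(mask.astype(np.uint8),cv2.RETR_EXTERNAL,cv2.CHAIN_APPROX_NONE)
    return max(cs,key=cv2.contourArea)
def fitbox(data,p0,box,zs,soft=1.):
    # box footprint silhouettes: convex hull of bottom+top projected
    def f(p):
        out=[]
        for im,c in data:
            P=np.vstack([rect(p,*box,z) for z in zs]);h=cv2.convexHull(proj(im,P).astype(np.float32))[:,0]
            out.append(sd(c,h))
        return np.concatenate(out)
    s=least_squares(f,p0,loss="soft_l1",f_scale=soft,x_scale=[.01,.01,.05],diff_step=1e-4)
    return s.x,np.median(abs(f(s.x)))
E
python3 - <<'E'
from fit import *
ims=grab();S=np.array([512,384])
for n,im in ims.items():
    for k in("slate","face","press"):
        for d in r.regions_of(k,im):
            c=contour_of(d["region"]);print(n,k,round(d["score"],2),(np.array(d["at"])*S).round(),d["region"].sum(),cv2.boundingRect(c))
    np.save(f"{n}.npy",im["img"])
im=ims["top"]["img"];a=cv2.resize(im[85:205,180:360],None,fx=4,fy=4,interpolation=cv2.INTER_CUBIC);cv2.imwrite("pics/c.png",a)
E
```

```text
top slate 0.81 [285. 226.] 871 (262, 208, 42, 37)
top slate 0.78 [303. 173.] 552 (282, 146, 51, 37)
top slate 0.69 [343. 264.] 1579 (319, 238, 52, 56)
top face 0.58 [308. 162.] 856 (288, 150, 41, 27)
top press 0.82 [260. 144.] 10770 (186, 92, 164, 109)
scene slate 0.96 [193. 207.] 582 (162, 190, 64, 30)
scene slate 0.95 [255. 169.] 689 (236, 160, 41, 19)
scene slate 0.58 [224. 128.] 861 (210, 114, 32, 30)
scene slate 0.41 [142. 219.] 562 (127, 205, 35, 31)
scene face 0.62 [193. 194.] 981 (166, 176, 52, 37)
scene press 0.81 [233. 254.] 16113 (114, 163, 217, 179)
```

View pics/c.png

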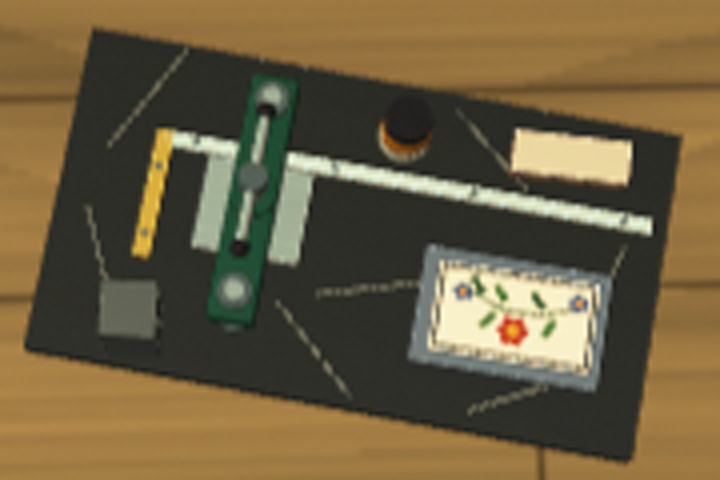

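The crop shows the blue-grey rimmed panel with the flower face at crop (510,318), on the slab beside the rail. That confirms the choice.

```bash
cat >> fit.py <<'E'
SB=(-.26,.26,-.145,.145);SL=(-.08,.08,-.05,.05)
def panelmask(im,seed):
    b=im["img"].astype(int);g=b.max(2)
    m=((g>75)).astype(np.uint8)
    n,l=cv2.connectedComponents(m,connectivity=4)
    return l==l[seed[1],seed[0]]
def slabmask(im,seedpoly):
    b=im["img"].astype(int);dark=(b.max(2)<75)
    h=cv2.morphologyEx(dark.astype(np.uint8),cv2.MORPH_OPEN,np.ones((3,3)))
    n,l,st,_=cv2.connectedComponentsWithStats(h);return l==1+np.argmax(st[1:,4])
E
python3 - <<'E'
from fit import *
ims=grab()
T,Sc=ims["top"],ims["scene"]
# slab contour
for name in("top","scene","both"):
    data=[(im,contour_of(slabmask(im,0))[:,0]) for n,im in ims.items() if name in(n,"both")]
    p,e=fitbox(data,[.623,-.094,1.41],SB,(0,.02));print("slab",name,p.round(4),e)
    if name=="both":P=p
np.save("press.npy",P)
seeds=dict(top=(308,162),scene=(193,194))
for name in("top","scene","both"):
    data=[]
    for n,im in ims.items():
        if name in(n,"both"):
            m=panelmask(im,seeds[n]);c=contour_of(m)[:,0];data.append((im,c));print(n,m.sum(),cv2.boundingRect(c))
    # near the scale of slate top
    p,e=fitbox(data,[.553,-.217,1.41],SL,(.02,.032));
    c,s=np.cos(P[2]),np.sin(P[2]);d=p[:2]-P[:2]
    print("slate",name,p.round(4),e,"in press mm",(1000*np.array([c*d[0]+s*d[1],-s*d[0]+c*d[1]])).round(1),"rel deg",np.degrees(p[2]-P[2]).round(2))
# overlay
im=Sc
o=im["img"].copy()
o=cv2.resize(o,None,fx=3,fy=3,interpolation=cv2.INTER_CUBIC)
def dl(q,col):cv2.polylines(o,[((proj(im,q)+.5)*3-.5).astype(int)],True,col,1)
dl(rect(P,*SB,.02),(0,0,255));dl(rect(p,*SL,.032),(0,255,0));dl(rect(p,*SL,.02),(0,255,255))
dl(rect(P,-.245,.185,-.062,-.05,.03),(255,0,255));dl(rect(P,.17,.18,-.062,.05,.03),(255,255,0));dl(rect(P,.07,.11,-.105,.105,.094),(0,0,255))
cv2.imwrite("pics/d.png",o[480:1020,330:1010])
E
```

```text
slab top [ 0.6284 -0.0902  1.3634] 1.0024459691835879
slab scene [ 0.6251 -0.0861  1.3612] 1.0627153497030615
slab both [ 0.626  -0.0875  1.3633] 0.9022394637751368
top 1441 (282, 146, 51, 41)
slate top [ 0.5549 -0.2168  1.3667] 0.5839846006925784 in press mm [-141.2   42.9] rel deg 0.19
scene 1464 (161, 173, 64, 48)
slate scene [ 0.549  -0.2174  1.3581] 1.3011195143056369 in press mm [-143.    48.6] rel deg -0.3
top 1441 (282, 146, 51, 41)
scene 1464 (161, 173, 64, 48)
slate both [ 0.5534 -0.2169  1.3718] 0.945335064244896 in press mm [-141.6   44.3] rel deg 0.48
```

View pics/d.png

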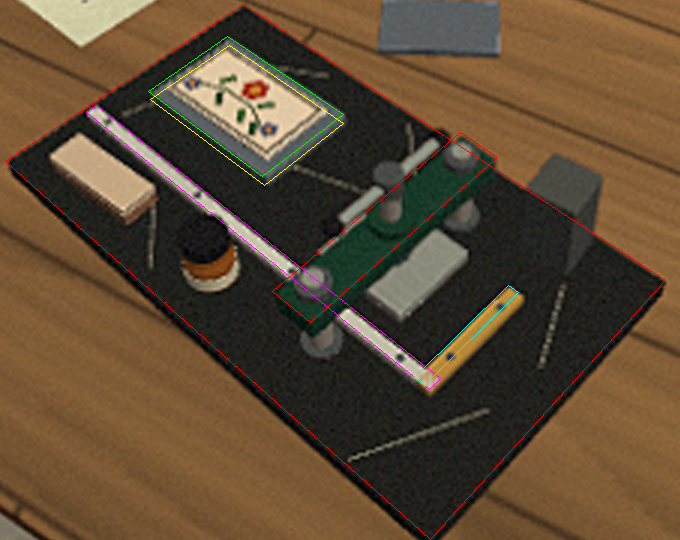

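Fit matches the overlay: panel at press about (-142, 45) mm, nearly parallel to the rail. Moving to the side-push start with fingers open and tool y along the rail.

Request:
{"fn": "send_rows", "kwargs": {
  "steps": [
    {"linear": [36, -55, 0], "angular": [0, 0, 5]},
    {"linear": [73, -110, 0], "angular": [0, 0, 5]},
    {"linear": [109, -165, 0], "angular": [0, 0, 5]},
    {"linear": [145, -220, 0], "angular": [0, 0, 5]},
    {"linear": [181, -275, 0], "angular": [0, 0, 5]},
    {"linear": [218, -330, 0], "angular": [0, 0, 5]},
    {"linear": [254, -385, 0], "angular": [0, 0, 5]},
    {"linear": [275, -440, 0], "angular": [0, 0, 5]},
    {"linear": [273, -500, 0], "angular": [0, 0, 5]},
    {"linear": [272, -560, 0], "angular": [0, 0, 5]},
    {"linear": [271, -620, 0], "angular": [0, 0, 5]},
    {"linear": [270, -680, 0], "angular": [0, 0, 5]}
  ],
  "claw": 100
}}

```text
time_s: 3.2
eef_pos: [0.4815, 0.0198, 0.2189]
tcp_rot: [0.104, 0.995, 0.0, 0.001]
wrist_force: [0.9, -0.2, -0.2]
gripper_width: 0.0929
grasp_force: 0.0
```

Request:
{"fn": "send_rows", "kwargs": {
  "steps": [
    {"linear": [-1, -55, 0], "angular": [0, 0, 0]},
    {"linear": [-2, -110, 0], "angular": [0, 0, 0]},
    {"linear": [-3, -165, 0], "angular": [0, 0, 0]},
    {"linear": [-4, -215, -30], "angular": [0, 0, 0]},
    {"linear": [-4, -215, -80], "angular": [0, 0, 0]},
    {"linear": [-4, -215, -130], "angular": [0, 0, 0]},
    {"linear": [-4, -215, -160], "angular": [0, 0, 0]},
    {"linear": [-4, -215, -180], "angular": [0, 0, 0]},
    {"linear": [-4, -215, -190], "angular": [0, 0, 0]},
    {"linear": [-4, -215, -193], "angular": [0, 0, 0]},
    {"linear": [-4, -215, -193], "angular": [0, 0, 0]}
  ]
}}

```text
time_s: 4.58
eef_pos: [0.4778, -0.1934, 0.0261]
tcp_rot: [0.104, 0.995, -0.0, 0.0]
wrist_force: [0.1, -0.2, -0.4]
gripper_width: 0.0929
grasp_force: 0.0
```

```bash
python3 - <<'E'
from h import *
s=r.read_state();P=np.load("press.npy")
from scipy.spatial.transform import Rotation as R
y=R.from_quat(s["tcp_rot"]).as_matrix()[:,1];print(s["eef_pos"],"yaw err",np.degrees(P[2]-np.arctan2(y[1],y[0])),s["wrist_force"],np.round(s["q"],2))
im=r.get_image("top");a=cv2.resize(im["img"][100:220,250:370],None,fx=5,fy=5,interpolation=cv2.INTER_CUBIC);cv2.imwrite("pics/e.png",a)
E
```

```text
[ 0.47780249 -0.19343675  0.02612349] yaw err 0.05741981909724865 [ 0.13124729 -0.16492092 -0.44353117] [ 0.26  0.66  0.02  2.22 -0.06  0.26  1.69]
```

View pics/e.png

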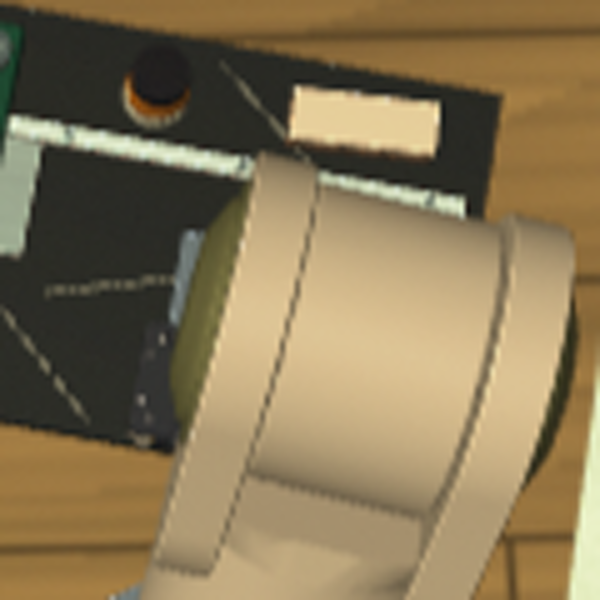

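The arm hides most of the panel; the gripper lies along the rail direction, clear of it. Pushing towards the rail.

Request:
{"fn": "send_rows", "kwargs": {
  "steps": [
    {"linear": [3, -6, 0], "angular": [0, 0, 0]},
    {"linear": [9, -9, 0], "angular": [0, 0, 0]},
    {"linear": [14, -10, 0], "angular": [0, 0, 0]},
    {"linear": [17, -11, 0], "angular": [0, 0, 0]},
    {"linear": [20, -11.5, 0], "angular": [0, 0, 0]},
    {"linear": [23, -12.1, 0], "angular": [0, 0, 0]},
    {"linear": [26, -12.8, 0], "angular": [0, 0, 0]},
    {"linear": [30, -13.6, 0], "angular": [0, 0, 0]},
    {"linear": [35, -14.6, 0], "angular": [0, 0, 0]},
    {"linear": [40, -15.7, 0], "angular": [0, 0, 0]}
  ]
}}

```text
time_s: 5.88
eef_pos: [0.515, -0.2084, 0.0254]
tcp_rot: [0.104, 0.995, 0.0, -0.002]
wrist_force: [-6.7, 1.4, 5.7]
gripper_width: 0.093
grasp_force: 3.4
```

Request:
{"fn": "send_rows", "kwargs": {
  "steps": [
    {"linear": [3, -0.6, 1], "angular": [0, 0, 0]},
    {"linear": [7, -1.5, 1], "angular": [0, 0, 0]},
    {"linear": [11, -2.3, 1], "angular": [0, 0, 0]},
    {"linear": [14, -2.9, 1], "angular": [0, 0, 0]}
  ]
}}

```text
time_s: 6.38
eef_pos: [0.5317, -0.212, 0.0265]
tcp_rot: [0.104, 0.995, 0.0, -0.0]
wrist_force: [-2.3, 0.1, -1.1]
gripper_width: 0.0928
grasp_force: 1.3
```

```bash
python3 - <<'E'
from h import *
s=r.read_state();print({k:np.round(s[k],4) for k in("eef_pos","wrist_force","wrist_torque","qvel")})
im=r.get_image("scene");a=cv2.resize(im["img"][130:280,110:310],None,fx=4,fy=4,interpolation=cv2.INTER_CUBIC);cv2.imwrite("pics/f.png",a)
s=r.read_state();print({k:np.round(s[k],4) for k in("eef_pos","wrist_force","wrist_torque","qvel")})
E
```

```text
{'eef_pos': array([ 0.5317, -0.212 ,  0.0265]), 'wrist_force': array([-2.3205,  0.1198, -1.14  ]), 'wrist_torque': array([0.142 , 0.6356, 0.0154]), 'qvel': array([-0.0025,  0.0136,  0.0028, -0.0506,  0.0002,  0.0415, -0.0031])}
{'eef_pos': array([ 0.5322, -0.212 ,  0.0266]), 'wrist_force': array([-0.171 ,  0.2936, -2.4777]), 'wrist_torque': array([ 0.0424,  0.4517, -0.0163]), 'qvel': array([ 0.0004, -0.004 , -0.    ,  0.0077,  0.0015, -0.0096, -0.0011])}
```

View pics/f.png

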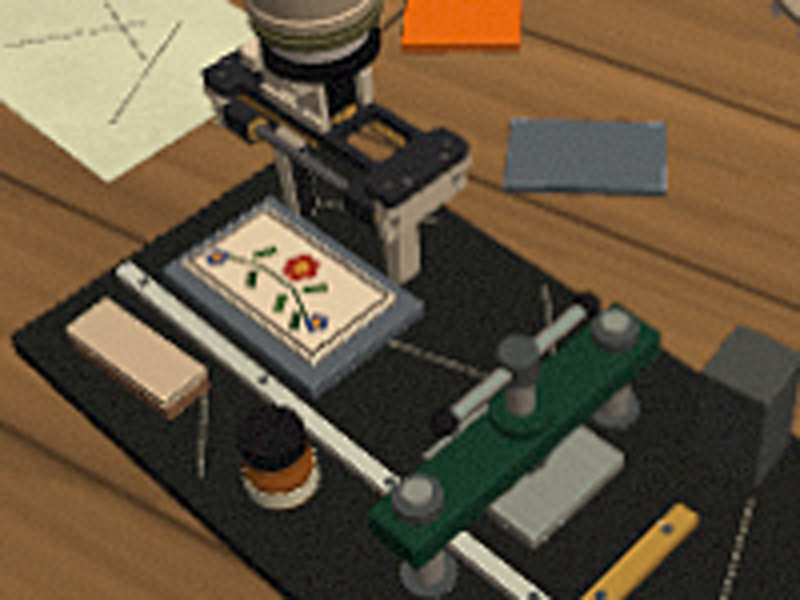

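Scene picture: panel flat, face centred, close and parallel to the rail (gap about 10 mm around (240,330)). Creeping on.

Request:
{"fn": "send_rows", "kwargs": {
  "steps": [
    {"linear": [2, -0.4, 0], "angular": [0, 0, 0]},
    {"linear": [4, -0.8, 0], "angular": [0, 0, 0]},
    {"linear": [5, -1, 0], "angular": [0, 0, 0]},
    {"linear": [6, -1.2, 0], "angular": [0, 0, 0]},
    {"linear": [7, -1.4, 0], "angular": [0, 0, 0]}
  ]
}}

```text
time_s: 7.05
eef_pos: [0.5385, -0.2133, 0.0266]
tcp_rot: [0.104, 0.995, 0.0, -0.0]
wrist_force: [-3.6, 0.6, -1.2]
gripper_width: 0.0931
grasp_force: 1.4
```

Request:
{"fn": "send_rows", "kwargs": {
  "steps": [
    {"linear": [1, -0.2, 0], "angular": [0, 0, 0]},
    {"linear": [2, -0.4, 0], "angular": [0, 0, 0]},
    {"linear": [3, -0.6, 0], "angular": [0, 0, 0]}
  ]
}}

```text
time_s: 7.42
eef_pos: [0.541, -0.2138, 0.0266]
tcp_rot: [0.104, 0.995, 0.0, -0.001]
wrist_force: [-5.5, 1.0, 1.9]
gripper_width: 0.0927
grasp_force: 3.0
```

Request:
{"fn": "send_rows", "kwargs": {
  "steps": [
    {"linear": [1, -0.2, 0], "angular": [0, 0, 0]},
    {"linear": [2, -0.4, 0], "angular": [0, 0, 0]}
  ]
}}

```text
time_s: 7.68
eef_pos: [0.541, -0.2138, 0.0266]
tcp_rot: [0.104, 0.995, 0.0, -0.002]
wrist_force: [-10.2, 2.0, 6.5]
gripper_width: 0.0929
grasp_force: 5.5
```

Request:
{"fn": "send_rows", "kwargs": {
  "steps": [
    {"linear": [1, -0.2, 0], "angular": [0, 0, 0]},
    {"linear": [2, -0.4, 0], "angular": [0, 0, 0]}
  ]
}}

```text
time_s: 7.92
eef_pos: [0.5411, -0.2139, 0.0265]
tcp_rot: [0.104, 0.995, 0.001, -0.004]
wrist_force: [-15.4, 3.4, 11.9]
gripper_width: 0.0925
grasp_force: 7.9
```

```bash
python3 - <<'E'
from fit import *
s=r.read_state();print({k:np.round(s[k],4) for k in("eef_pos","tcp_rot","wrist_force","wrist_torque")})
P=np.load("press.npy")
im=r.get_image("scene")
m=panelmask(im,(182,196));print(m.sum())
a=cv2.resize(im["img"][170:240,140:235],None,fx=8,fy=8,interpolation=cv2.INTER_CUBIC);cv2.imwrite("pics/g.png",a)
E
```

```text
{'eef_pos': array([ 0.5411, -0.2139,  0.0265]), 'tcp_rot': array([ 1.043e-01,  9.945e-01,  6.000e-04, -4.000e-03]), 'wrist_force': array([-15.3734,   3.4423,  11.9352]), 'wrist_torque': array([0.7903, 3.4812, 0.046 ])}
150250
```

View pics/g.png

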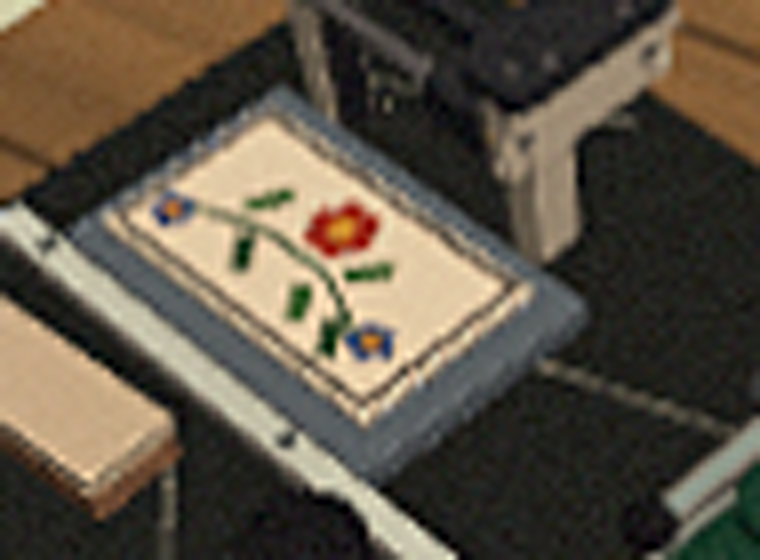

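The slate is flush against the rail in the picture, and contact is felt evenly. Now back off, lift, turn 90° and go behind the rear end.

Request:
{"fn": "send_rows", "kwargs": {
  "steps": [
    {"linear": [-10, 2, 0], "angular": [0, 0, 0]},
    {"linear": [-28, 6, 0], "angular": [0, 0, 0]},
    {"linear": [-30, 6, 40], "angular": [0, 0, 0]},
    {"linear": [-30, 6, 80], "angular": [0, 0, -10]},
    {"linear": [-20, -20, 80], "angular": [0, 0, -20]},
    {"linear": [-10, -40, 80], "angular": [0, 0, -30]},
    {"linear": [0, -60, 80], "angular": [0, 0, -40]},
    {"linear": [10, -80, 80], "angular": [0, 0, -50]},
    {"linear": [20, -100, 80], "angular": [0, 0, -60]},
    {"linear": [30, -112, 80], "angular": [0, 0, -70]},
    {"linear": [30, -115, 80], "angular": [0, 0, -80]},
    {"linear": [30, -115, 80], "angular": [0, 0, -90]}
  ],
  "claw": 54
}}

```text
time_s: 9.48
eef_pos: [0.5767, -0.3308, 0.107]
tcp_rot: [0.779, 0.628, 0.0, 0.002]
wrist_force: [0.1, 0.6, 0.5]
gripper_width: 0.05
grasp_force: 0.0
```

Request:
{"fn": "send_rows", "kwargs": {
  "steps": [
    {"linear": [0, 0, -40], "angular": [0, 0, 0]},
    {"linear": [0, 0, -65], "angular": [0, 0, 0]},
    {"linear": [0, 0, -78], "angular": [0, 0, 0]},
    {"linear": [0, 0, -80], "angular": [0, 0, 0]},
    {"linear": [0, 0, -80], "angular": [0, 0, 0]}
  ]
}}

```text
time_s: 10.1
eef_pos: [0.576, -0.3303, 0.0274]
tcp_rot: [0.777, 0.63, 0.0, 0.001]
wrist_force: [-0.5, -0.3, 0.3]
gripper_width: 0.0504
grasp_force: 0.0
```

```bash
cat > st.py <<'E'
from fit import *
from scipy.spatial.transform import Rotation as R
def st():
    s=r.read_state();P=np.load("press.npy");y=R.from_quat(s["tcp_rot"]).as_matrix()[:,1]
    c,t=np.cos(P[2]),np.sin(P[2]);d=s["eef_pos"][:2]-P[:2]
    print("t",s["time_s"],"press xy",np.round([c*d[0]+t*d[1],-t*d[0]+c*d[1]],4),"eef",np.round(s["eef_pos"],4),"yaw",np.degrees(np.arctan2(y[1],y[0])-P[2]).round(2),np.round(s["wrist_force"],1),np.round(s["q"],2),s["gripper_width"])
E
python3 -c "
from st import *
st()
im=r.get_image('scene');cv2.imwrite('pics/h.png',cv2.resize(im['img'][130:270,110:300],None,fx=4,fy=4,interpolation=cv2.INTER_CUBIC))"
```

```text
t 10.1 press xy [-0.2479 -0.0011] eef [ 0.576  -0.3303  0.0274] yaw -90.06 [-0.5 -0.3  0.3] [ 0.18  0.8   0.41  1.89 -0.57  0.56  0.76] 0.050361367032276325
```

View pics/h.png

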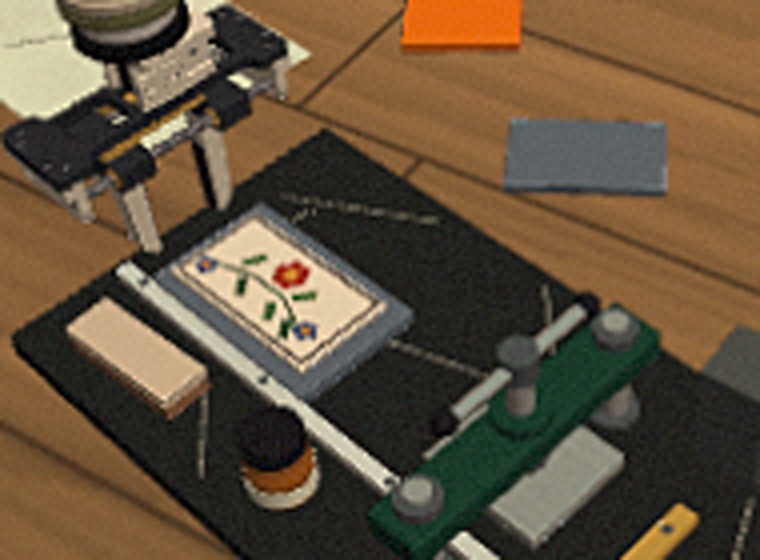

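Fingers stand behind the rear edge, clear of the rail; panel still flush with the rail. Pushing along the rail.

Request:
{"fn": "send_rows", "kwargs": {
  "steps": [
    {"linear": [1.2, 5.9, 0], "angular": [0, 0, 0]},
    {"linear": [2.5, 11.7, 0], "angular": [0, 0, 0]},
    {"linear": [3.1, 14.7, 0], "angular": [0, 0, 0]},
    {"linear": [3.5, 16.6, 0], "angular": [0, 0, 0]},
    {"linear": [3.9, 18.6, 0], "angular": [0, 0, 0]},
    {"linear": [4.3, 20.6, 0], "angular": [0, 0, 0]},
    {"linear": [4.7, 22.5, 0], "angular": [0, 0, 0]},
    {"linear": [5.4, 25.5, 0], "angular": [0, 0, 0]},
    {"linear": [6.2, 29.4, 0], "angular": [0, 0, 0]},
    {"linear": [7.2, 34.3, 0], "angular": [0, 0, 0]},
    {"linear": [8.2, 39.2, 0], "angular": [0, 0, 0]},
    {"linear": [9.3, 44.1, 0], "angular": [0, 0, 0]}
  ]
}}

```text
time_s: 11.65
eef_pos: [0.5849, -0.2852, 0.0266]
tcp_rot: [0.777, 0.63, -0.0, 0.0]
wrist_force: [-1.1, -2.9, -0.0]
gripper_width: 0.0501
grasp_force: 1.7
```

Request:
{"fn": "send_rows", "kwargs": {
  "steps": [
    {"linear": [1, 4.9, 0], "angular": [0, 0, 0]},
    {"linear": [2.1, 9.8, 0], "angular": [0, 0, 0]},
    {"linear": [3.1, 14.7, 0], "angular": [0, 0, 0]},
    {"linear": [4.1, 19.6, 0], "angular": [0, 0, 0]},
    {"linear": [5.2, 24.5, 0], "angular": [0, 0, 0]},
    {"linear": [6.2, 29.4, 0], "angular": [0, 0, 0]},
    {"linear": [7.2, 34.3, 0], "angular": [0, 0, 0]},
    {"linear": [8.2, 39.2, 0], "angular": [0, 0, 0]},
    {"linear": [9.3, 44.1, 0], "angular": [0, 0, 0]},
    {"linear": [10.3, 49, 0], "angular": [0, 0, 0]},
    {"linear": [11.3, 53, 0], "angular": [0, 0, 0]},
    {"linear": [11.7, 55, 0], "angular": [0, 0, 0]}
  ]
}}

```text
time_s: 13.15
eef_pos: [0.5965, -0.2304, 0.0266]
tcp_rot: [0.777, 0.63, -0.0, 0.0]
wrist_force: [-0.8, -3.6, -0.6]
gripper_width: 0.0502
grasp_force: 1.7
```

```bash
python3 -c "
from st import *
st()
im=r.get_image('scene');cv2.imwrite('pics/i.png',cv2.resize(im['img'][150:290,150:300],None,fx=4,fy=4,interpolation=cv2.INTER_CUBIC))"
```

```text
t 13.15 press xy [-0.1459 -0.0006] eef [ 0.5965 -0.2304  0.0266] yaw -90.05 [-0.8 -3.6 -0.6] [ 0.01  0.79  0.42  1.95 -0.61  0.53  0.65] 0.050195073026641515
```

View pics/i.png

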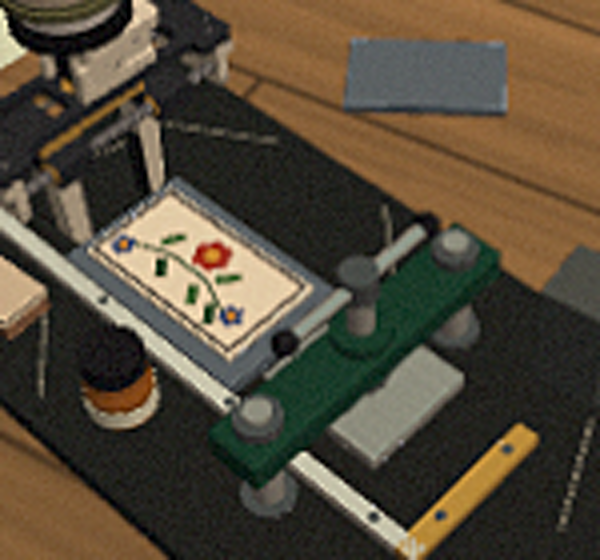

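Panel still flush on the rail, face centred, about to go under the plate. Continuing.

Request:
{"fn": "send_rows", "kwargs": {
  "steps": [
    {"linear": [0.6, 3, 0], "angular": [0, 0, 0]},
    {"linear": [1.7, 7.8, 0], "angular": [0, 0, 0]},
    {"linear": [2.8, 12.7, 0], "angular": [0, 0, 0]},
    {"linear": [3.8, 17.6, 0], "angular": [0, 0, 0]},
    {"linear": [4.9, 22.5, 0], "angular": [0, 0, 0]},
    {"linear": [6, 27.4, 0], "angular": [0, 0, 0]},
    {"linear": [7, 32.3, 0], "angular": [0, 0, 0]},
    {"linear": [8.1, 37.2, 0], "angular": [0, 0, 0]},
    {"linear": [9.2, 42.1, 0], "angular": [0, 0, 0]},
    {"linear": [10.2, 47, 0], "angular": [0, 0, 0]},
    {"linear": [11.3, 52, 0], "angular": [0, 0, 0]},
    {"linear": [12.3, 56.8, 0], "angular": [0, 0, 0]}
  ]
}}

```text
time_s: 14.7
eef_pos: [0.6086, -0.1737, 0.0266]
tcp_rot: [0.777, 0.63, -0.0, -0.0]
wrist_force: [-2.1, -3.9, 1.3]
gripper_width: 0.0504
grasp_force: 2.5
```

Request:
{"fn": "send_rows", "kwargs": {
  "steps": [
    {"linear": [1, 4.9, 0], "angular": [0, 0, 0]},
    {"linear": [2.1, 9.8, 0], "angular": [0, 0, 0]},
    {"linear": [3.1, 14.7, 0], "angular": [0, 0, 0]},
    {"linear": [4.2, 19.6, 0], "angular": [0, 0, 0]},
    {"linear": [5.3, 24.5, 0], "angular": [0, 0, 0]},
    {"linear": [6.3, 29.4, 0], "angular": [0, 0, 0]},
    {"linear": [7.4, 34.3, 0], "angular": [0, 0, 0]},
    {"linear": [8.5, 39.2, 0], "angular": [0, 0, 0]},
    {"linear": [9.5, 44.1, 0], "angular": [0, 0, 0]},
    {"linear": [10.6, 49, 0], "angular": [0, 0, 0]},
    {"linear": [11.6, 54, 0], "angular": [0, 0, 0]},
    {"linear": [12.5, 58, 0], "angular": [0, 0, 0]}
  ]
}}

```text
time_s: 16.2
eef_pos: [0.6209, -0.1156, 0.0266]
tcp_rot: [0.777, 0.63, -0.0, -0.0]
wrist_force: [-2.2, -4.7, 1.6]
gripper_width: 0.0503
grasp_force: 2.7
```

```bash
python3 -c "
from st import *
st()"
```

```text
t 16.2 press xy [-0.0286 -0.0009] eef [ 0.6209 -0.1156  0.0266] yaw -90.07 [-2.2 -4.7  1.6] [-0.18  0.79  0.44  1.97 -0.64  0.53  0.5 ] 0.05029360527778949
```

31 mm expected left; go 24 slowing, then creep.

Request:
{"fn": "send_rows", "kwargs": {
  "steps": [
    {"linear": [0.8, 3.9, 0], "angular": [0, 0, 0]},
    {"linear": [1.7, 7.8, 0], "angular": [0, 0, 0]},
    {"linear": [2.5, 11.7, 0], "angular": [0, 0, 0]},
    {"linear": [3.2, 14.7, 0], "angular": [0, 0, 0]},
    {"linear": [3.8, 17.6, 0], "angular": [0, 0, 0]},
    {"linear": [4.3, 19.6, 0], "angular": [0, 0, 0]},
    {"linear": [4.7, 21.5, 0], "angular": [0, 0, 0]},
    {"linear": [5.1, 23.5, 0], "angular": [0, 0, 0]}
  ]
}}

```text
time_s: 17.2
eef_pos: [0.6259, -0.0924, 0.0266]
tcp_rot: [0.777, 0.63, -0.0, -0.0]
wrist_force: [-3.2, -4.9, 1.0]
gripper_width: 0.0503
grasp_force: 2.8
```

Request:
{"fn": "send_rows", "kwargs": {
  "steps": [
    {"linear": [0.2, 1, 0], "angular": [0, 0, 0]},
    {"linear": [0.4, 2, 0], "angular": [0, 0, 0]},
    {"linear": [0.7, 3, 0], "angular": [0, 0, 0]},
    {"linear": [0.9, 4, 0], "angular": [0, 0, 0]}
  ]
}}

```text
time_s: 17.7
eef_pos: [0.6267, -0.0884, 0.0266]
tcp_rot: [0.777, 0.63, -0.0, -0.0]
wrist_force: [-4.0, -5.3, 2.1]
gripper_width: 0.0504
grasp_force: 2.9
```

Request:
{"fn": "send_rows", "kwargs": {
  "steps": [
    {"linear": [0.2, 1, 0], "angular": [0, 0, 0]},
    {"linear": [0.4, 2, 0], "angular": [0, 0, 0]},
    {"linear": [0.6, 3, 0], "angular": [0, 0, 0]}
  ]
}}

```text
time_s: 18.08
eef_pos: [0.6272, -0.0861, 0.0266]
tcp_rot: [0.777, 0.629, -0.001, 0.0]
wrist_force: [-3.9, -8.7, 1.9]
gripper_width: 0.0505
grasp_force: 4.6
```

Request:
{"fn": "send_rows", "kwargs": {
  "steps": [
    {"linear": [0.2, 1, 0], "angular": [0, 0, 0]},
    {"linear": [0.4, 2, 0], "angular": [0, 0, 0]},
    {"linear": [0.4, 2, 0], "angular": [0, 0, 0]}
  ]
}}

```text
time_s: 18.45
eef_pos: [0.6272, -0.0861, 0.0266]
tcp_rot: [0.777, 0.629, -0.001, 0.001]
wrist_force: [-3.8, -12.3, 1.6]
gripper_width: 0.0506
grasp_force: 6.1
```

```bash
python3 -c "
from st import *
st()"
```

```text
t 18.45 press xy [ 0.0016 -0.0009] eef [ 0.6272 -0.0861  0.0266] yaw -90.17 [ -3.8 -12.3   1.6] [-0.24  0.79  0.45  1.97 -0.65  0.53  0.46] 0.05060419559987652
```

Request:
{"fn": "send_rows", "kwargs": {
  "steps": [
    {"linear": [0.6, 1.5, 0], "angular": [0, 0, 0]},
    {"linear": [0.9, 2.5, 0], "angular": [0, 0, 0]},
    {"linear": [0.9, 2.5, 0], "angular": [0, 0, 0]}
  ]
}}

```text
time_s: 18.82
eef_pos: [0.6272, -0.0859, 0.0266]
tcp_rot: [0.778, 0.628, -0.003, 0.002]
wrist_force: [-6.9, -17.7, 1.7]
gripper_width: 0.0503
grasp_force: 9.2
```

Request:
{"fn": "send_rows", "kwargs": {
  "steps": [
    {"linear": [-0.6, -3, 0], "angular": [0, 0, 0]},
    {"linear": [-1.4, -7, 0], "angular": [0, 0, 0]},
    {"linear": [-3, -14, 0], "angular": [0, 0, 0]},
    {"linear": [-6, -30, 0], "angular": [0, 0, 0]},
    {"linear": [-14, -70, 0], "angular": [0, 0, 0]},
    {"linear": [-24, -120, 0], "angular": [0, 0, 0]},
    {"linear": [-36, -170, 20], "angular": [0, 0, 0]},
    {"linear": [-60, -220, 60], "angular": [0, 0, 0]},
    {"linear": [-90, -270, 100], "angular": [0, 0, 0]},
    {"linear": [-90, -270, 100], "angular": [0, 0, 0]}
  ]
}}

```text
time_s: 20.08
eef_pos: [0.5369, -0.3563, 0.1295]
tcp_rot: [0.779, 0.627, -0.0, 0.002]
wrist_force: [0.1, 0.0, -0.0]
gripper_width: 0.0501
grasp_force: 0.0
```

```bash
python3 -c "
from st import *
st()
A=[]
for n,b in(('scene',(190,290,175,275)),('top',(90,190,205,305))):
    im=r.get_image(n);a=cv2.resize(im['img'][b[0]:b[1],b[2]:b[3]],None,fx=4,fy=4,interpolation=cv2.INTER_CUBIC);A.append(a)
cv2.imwrite('pics/j.png',np.hstack(A))"
```

```text
t 20.075 press xy [-0.2814  0.0318] eef [ 0.5369 -0.3563  0.1295] yaw -90.41 [ 0.1  0.  -0. ] [ 0.17  0.66  0.52  1.89 -0.48  0.71  0.75] 0.050099956045643865
```

View pics/j.png

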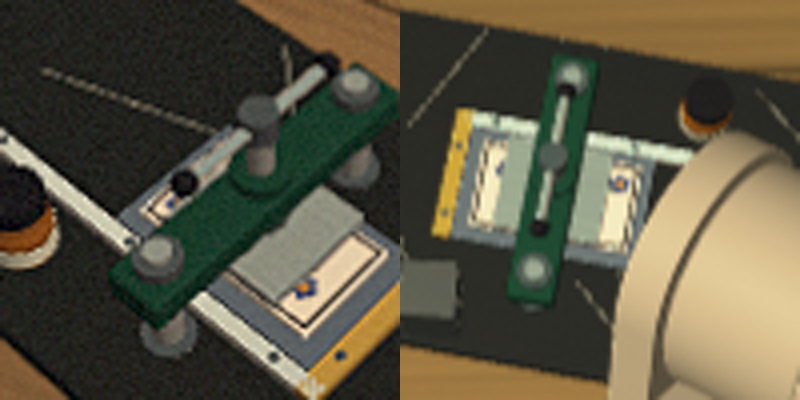

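The slate sits under the plate against stop and rail (left: brass bar edge at (330,330); right: stop at (460,180)). A light sideways tap at the rear of the free long edge will confirm the rear corner is on the rail, as pushing from the end doesn't prove that.

Request:
{"fn": "send_rows", "kwargs": {
  "steps": [
    {"linear": [2, 50, 0], "angular": [0, 0, 0.3]},
    {"linear": [4, 105, 0], "angular": [0, 0, 0.3]},
    {"linear": [6, 160, 0], "angular": [0, 0, 0.3]},
    {"linear": [7, 215, 0], "angular": [0, 0, 0.3]},
    {"linear": [7, 265, 0], "angular": [0, 0, 0.3]},
    {"linear": [7, 300, 0], "angular": [0, 0, 0.3]},
    {"linear": [7, 308, -30], "angular": [0, 0, 0.3]},
    {"linear": [7, 308, -70], "angular": [0, 0, 0.3]},
    {"linear": [7, 308, -95], "angular": [0, 0, 0.3]},
    {"linear": [7, 308, -103], "angular": [0, 0, 0.3]},
    {"linear": [7, 308, -103], "angular": [0, 0, 0.3]}
  ],
  "claw": 0
}}

```text
time_s: 21.55
eef_pos: [0.5458, -0.042, 0.023]
tcp_rot: [0.775, 0.632, -0.0, -0.001]
wrist_force: [0.9, 0.2, 0.2]
gripper_width: 0.0005
grasp_force: 0.0
```

```bash
python3 -c "
from st import *
st()"
```

```text
t 21.55 press xy [0.028  0.0878] eef [ 0.5458 -0.042   0.023 ] yaw -89.71 [0.9 0.2 0.2] [-0.26  0.72  0.36  2.16 -0.69  0.37  0.47] 0.0005479352349001428
```

Request:
{"fn": "send_rows", "kwargs": {
  "steps": [
    {"linear": [1, -4, 3], "angular": [0, 0, 0]},
    {"linear": [6, -6, 3], "angular": [0, 0, 0]},
    {"linear": [11, -7, 3], "angular": [0, 0, 0]},
    {"linear": [14, -7.3, 3], "angular": [0, 0, 0]},
    {"linear": [15, -7.5, 3], "angular": [0, 0, 0]},
    {"linear": [15, -7.5, 3], "angular": [0, 0, 0]}
  ]
}}

```text
time_s: 22.3
eef_pos: [0.5611, -0.0503, 0.0265]
tcp_rot: [0.775, 0.632, -0.0, -0.0]
wrist_force: [0.0, 0.6, 0.4]
gripper_width: 0.0006
grasp_force: 0.0
```

Request:
{"fn": "send_rows", "kwargs": {
  "steps": [
    {"linear": [1, -0.2, 0], "angular": [0, 0, 0]},
    {"linear": [2, -0.4, 0], "angular": [0, 0, 0]},
    {"linear": [2, -0.4, 0], "angular": [0, 0, 0]}
  ]
}}

```text
time_s: 22.68
eef_pos: [0.5632, -0.0507, 0.0266]
tcp_rot: [0.775, 0.632, -0.0, 0.0]
wrist_force: [-0.6, -0.3, 0.1]
gripper_width: 0.0005
grasp_force: 0.0
```

Request:
{"fn": "send_rows", "kwargs": {
  "steps": [
    {"linear": [1, -0.2, 0], "angular": [0, 0, 0]},
    {"linear": [2, -0.4, 0], "angular": [0, 0, 0]},
    {"linear": [2, -0.4, 0], "angular": [0, 0, 0]}
  ]
}}

```text
time_s: 23.05
eef_pos: [0.5653, -0.0512, 0.0266]
tcp_rot: [0.775, 0.632, 0.0, 0.0]
wrist_force: [0.4, 0.6, 0.3]
gripper_width: 0.0007
grasp_force: 0.0
```

Request:
{"fn": "send_rows", "kwargs": {
  "steps": [
    {"linear": [1, -0.2, 0], "angular": [0, 0, 0]},
    {"linear": [2, -0.4, 0], "angular": [0, 0, 0]},
    {"linear": [2, -0.4, 0], "angular": [0, 0, 0]}
  ]
}}

```text
time_s: 23.42
eef_pos: [0.5673, -0.0516, 0.0266]
tcp_rot: [0.775, 0.632, -0.0, 0.0]
wrist_force: [-0.3, -0.1, -0.5]
gripper_width: 0.0005
grasp_force: 0.0
```

Request:
{"fn": "send_rows", "kwargs": {
  "steps": [
    {"linear": [1, -0.2, 0], "angular": [0, 0, 0]},
    {"linear": [2, -0.4, 0], "angular": [0, 0, 0]},
    {"linear": [2, -0.4, 0], "angular": [0, 0, 0]}
  ]
}}

```text
time_s: 23.8
eef_pos: [0.5693, -0.052, 0.0266]
tcp_rot: [0.775, 0.632, 0.0, 0.0]
wrist_force: [-0.1, -0.0, -0.3]
gripper_width: 0.0005
grasp_force: 0.0
```

```bash
python3 -c "
from st import *
st()"
```

```text
t 23.8 press xy [0.0231 0.0628] eef [ 0.5693 -0.052   0.0266] yaw -89.76 [-0.1 -0.  -0.3] [-0.26  0.74  0.39  2.11 -0.67  0.42  0.46] 0.0004628920179210123
```

Request:
{"fn": "send_rows", "kwargs": {
  "steps": [
    {"linear": [1, -0.2, 0], "angular": [0, 0, 0]},
    {"linear": [2, -0.4, 0], "angular": [0, 0, 0]},
    {"linear": [2, -0.4, 0], "angular": [0, 0, 0]}
  ]
}}

```text
time_s: 24.18
eef_pos: [0.5713, -0.0523, 0.0266]
tcp_rot: [0.775, 0.632, -0.0, 0.0]
wrist_force: [-0.3, 0.4, -0.9]
gripper_width: 0.0002
grasp_force: 0.0
```

Request:
{"fn": "send_rows", "kwargs": {
  "steps": [
    {"linear": [1, -0.2, 0], "angular": [0, 0, 0]},
    {"linear": [2, -0.4, 0], "angular": [0, 0, 0]},
    {"linear": [2, -0.4, 0], "angular": [0, 0, 0]}
  ]
}}

```text
time_s: 24.55
eef_pos: [0.5733, -0.0528, 0.0266]
tcp_rot: [0.775, 0.632, 0.0, 0.0]
wrist_force: [0.5, -0.1, 0.1]
gripper_width: 0.0006
grasp_force: 0.0
```

Request:
{"fn": "send_rows", "kwargs": {
  "steps": [
    {"linear": [1, -0.2, 0], "angular": [0, 0, 0]},
    {"linear": [1.5, -0.3, 0], "angular": [0, 0, 0]},
    {"linear": [1.5, -0.3, 0], "angular": [0, 0, 0]}
  ]
}}

```text
time_s: 24.92
eef_pos: [0.5737, -0.0528, 0.0265]
tcp_rot: [0.775, 0.632, -0.0, -0.001]
wrist_force: [-5.1, 1.1, 2.2]
gripper_width: 0.0005
grasp_force: 2.2
```

```bash
python3 -c "
from st import *
st()"
```

```text
t 24.925 press xy [0.0231 0.0582] eef [ 0.5737 -0.0528  0.0265] yaw -89.76 [-5.1  1.1  2.2] [-0.26  0.74  0.39  2.09 -0.67  0.43  0.45] 0.0005165566282861561
```

Contact, 5 N, and it stopped. Pressing slightly more to see whether it moves.

Request:
{"fn": "send_rows", "kwargs": {
  "steps": [
    {"linear": [1, -0.2, 0], "angular": [0, 0, 0]},
    {"linear": [2, -0.4, 0], "angular": [0, 0, 0]},
    {"linear": [2, -0.4, 0], "angular": [0, 0, 0]}
  ]
}}

```text
time_s: 25.3
eef_pos: [0.5739, -0.0529, 0.0263]
tcp_rot: [0.775, 0.632, -0.001, -0.002]
wrist_force: [-9.2, 1.7, 6.0]
gripper_width: 0.0008
grasp_force: 5.4
```

The slate did not move, so the rear is on the rail. Withdrawing.

Request:
{"fn": "send_rows", "kwargs": {
  "steps": [
    {"linear": [-5, 1, 0], "angular": [0, 0, 0]},
    {"linear": [-15, 0, 0], "angular": [0, 0, 0]},
    {"linear": [-40, -4, 5], "angular": [0, 0, 0]},
    {"linear": [-55, -10, 50], "angular": [0, 0, 0]},
    {"linear": [-60, -10, 110], "angular": [0, 0, 0]},
    {"linear": [-60, 20, 160], "angular": [0, 0, 0]},
    {"linear": [-60, 80, 170], "angular": [0, 0, 0]},
    {"linear": [-60, 140, 170], "angular": [0, 0, 0]},
    {"linear": [-60, 200, 170], "angular": [0, 0, 0]},
    {"linear": [-60, 260, 170], "angular": [0, 0, 0]},
    {"linear": [-60, 280, 170], "angular": [0, 0, 0]},
    {"linear": [-60, 280, 170], "angular": [0, 0, 0]}
  ]
}}

```text
time_s: 26.8
eef_pos: [0.5165, 0.2273, 0.1964]
tcp_rot: [0.774, 0.633, 0.0, 0.0]
wrist_force: [0.1, 0.1, 0.1]
gripper_width: 0.0005
grasp_force: 0.0
```

```bash
python3 - <<'E'
from st import *
st();P=np.load("press.npy")
# numeric check, slate edge visible in front/rear: look along press x in top image for slate pixels
S=np.array([512,384])
for n in("top","scene"):
    im=r.get_image(n)
    for k,z in(("face",.032),("slate",.02),("jar",.02),("hone",.02),("block",.02)):
        for d in r.spot_point(k,im)[:3]:
            w=onz(im,np.array(d["at"])*S,z);c,t=np.cos(P[2]),np.sin(P[2]);e=w[:2]-P[:2]
            print(n,k,round(d["score"],2),w.round(3)[:2],(1000*np.array([c*e[0]+t*e[1],-t*e[0]+c*e[1]])).round(1))
E
```

```text
t 26.8 press xy [0.2855 0.172 ] eef [0.5165 0.2273 0.1964] yaw -89.62 [0.1 0.1 0.1] [-0.99  0.52  0.71  2.02 -0.48  0.77 -0.2 ] 0.000466606871524879
top face 0.58 [0.66  0.005] [ 97.3 -14. ]
top slate 0.71 [ 0.218 -0.315] [-306.6  352.2]
top slate 0.7 [0.64  0.008] [96.7  5.7]
top slate 0.69 [ 0.341 -0.135] [-105.7  269.4]
top jar 0.74 [ 0.638 -0.014] [74.1  2.9]
top jar 0.56 [ 0.717 -0.144] [ -36.9 -101.1]
top hone 0.86 [ 0.698 -0.275] [-168.4 -109.1]
top block 0.51 [0.552 0.094] [162.5 109.6]
scene face 0.87 [0.643 0.   ] [89.4  1. ]
scene slate 0.93 [ 0.642 -0.003] [85.8  2.1]
scene slate 0.8 [ 0.373 -0.115] [-79.4 241.5]
scene slate 0.73 [ 0.232 -0.322] [-310.2  337. ]
scene jar 0.7 [ 0.706 -0.128] [-23.5 -86.7]
scene jar 0.69 [0.661 0.075] [166.4  -0.6]
scene jar 0.63 [ 0.581 -0.033] [44.5 55.1]
scene hone 0.79 [ 0.692 -0.27 ] [-165.4 -102.2]
scene block 0.62 [0.546 0.101] [168.  117.5]
```

The slate is at the seat and the bystanders haven't moved. Handing in.

```bash
python3 -c "
from station import r
print(r.sign_off())"
```

```text
the job is handed in; nothing more can be done
None
```

The panel is under the raised plate with its slate against the guide rail and the brass stop. The rail's front end was judged from the pictures rather than touched. The face still looks centred, the jar, honing stone and block have not moved, and the job is handed in at about 27 s.

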